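Free the drip-pail hanger and settle the pail over the bowl

TASK

Pull the locking pin straight up out of the hanger and stand it in the small steel cup on the carriage; the freed boom with its pail will swing, and hardly stops by itself. Then take the carriage by its wooden handle, bring the pail over the centre of the round blue bowl and damp the swing by moving the carriage, so that the pail hangs still there for at least four seconds; finally let go of the handle, leaving the pail at rest over the bowl. Never touch the boom or the pail with the robot, do not let the boom swing out wildly, and leave the two pieces of stone that lie beneath it where they are.

Things in the scene. Friction and masses are not known exactly. Their poses are not given: they have to be found in the camera images.
- rail: Fixed low rail of two steel bars, 780 mm long, with green end feet. Origin on the bench under its middle; its y axis runs along the bars (the carriage's only way to move), its x axis points away from the robot. It stands at a different place and yaw (up to 0.1 rad) each time.
- carriage: Grey carriage plate, 160 x 190 mm, top 59 mm above the bench, mass about 1.5 kg, sliding along the rail's y axis from -280 to +280 mm about the middle, where it starts; about 3 N of sliding friction keeps it where it is left. Same axes as the rail; the origin is on the bench plane, coinciding with the rail's origin when in the middle.
- handle_top (a point): Centre of the top face of the carriage's upright wooden handle, 30 mm (x) by 28 mm (y), reaching from the plate up to 250 mm above the bench; grip it from above, fingers closing along the rail's y axis. In carriage axes it lies at (-45, 55, 250) mm.
- kingpin (a point): Point on the swivel axis of the boom, in the middle of the boom's root, at (50, 0, 200) mm in carriage axes. The axis leans 0.125 rad away from the vertical towards the rail's +x, so that the boom falls back to pointing along the rail's +x like a self-closing gate.
- swing (a joint): Boom angle about the raked kingpin, rad: 0 at rest (pointing to the rail's +x), positive with the tip towards the rail's +y, stops at +-1.2. The pin holds it at about 0.49. Freed, it is a pendulum of 2.5 s period (2.4 to 2.6), over a minute to die out. Small swings: sideways acceleration of the pail = -(2 pi/period)^2 x its sideways offset from the kingpin (along the rail's y).
- boom_tip (a point): Tip of the boom, where the pail's bail is fixed. The boom is an aluminium bar 14 mm wide and 16 mm high, 180 mm from the kingpin to this point, 0.12 kg, its centre line 200 mm above the bench at the kingpin and 178 mm at the tip. Moving the carriage along the rail makes boom and pail lag behind and swing.
- pail: Green pail on its bail, fixed to the tip of the boom and swinging with it, 90 mm diameter, 70 mm high, nominally 0.35 kg (hidden load, 0.7 to 1.4 times). Origin at the centre of its underside, 68 mm above the bench.
- pail_centre (a point): Centre of the pail, 35 mm above its underside; 179 mm from the kingpin horizontally. At rest it lies at (229, 0) mm in carriage axes, above a line along the rail on which the bowl also stands.
- pin: Loose steel locking pin, upright, 92 mm long, 60 g. Origin at its foot's centre, z up. Shank 12 mm diameter to 55 mm, collar 34 mm from 55 to 60 mm, round grip head 26 mm from 60 to 92 mm. It starts in a 13 mm hole of a guide arm (12 mm thick) above the boom, collar on the arm, foot 180 mm above the bench; the boom leans on its shank. Lifted 30 mm it frees the boom, 60 mm it is out.
- cup_floor (a point): Centre of the inner floor of the small steel cup on a pedestal on the carriage, 120 mm above the bench, at (-45, -65, 120) mm in carriage axes. Inner diameter 28 mm, 36 mm deep, open on top; the pin stands in it foot down.
- bowl: Round blue ceramic bowl, 116 mm diameter, 40 mm high, fixed on the bench under the pail's line, to the left or right of the middle. Origin at the centre of its underside. This is the target.
- tray: Square white tray, 110 x 110 mm, 30 mm high, fixed on the bench on the other side of the middle. Not the target.
- jade_core: Bystander: white stone core, 44 mm diameter, 34 mm high, standing between bowl and tray. Origin under its centre.
- jade_ring: Bystander: green stone ring, 52 mm diameter, 18 mm high, lying near the rail. Origin under its centre.
Mind the look-alikes: they are no part of the job. Leave any red or turquoise look-alike of the bowl alone.

How it is judged:
By the outcome, as a careful person would: the job done as asked, in the order asked, and still so for the second after the job is handed in, with the robot touching nothing.
It also fails if it takes over 51 s, if anything falls off the work surface, if the arm or the gripper's body presses on something with over 40 N, if the wrist force passes 120 N, or if a joint passes its speed limit or range.

ROBOT

A 6-joint arm with a two-finger parallel gripper is mounted at the origin on the work surface. World frame = base frame: x ahead of the robot, y to its left, z up, the work surface at z = 0. Lengths are in mm, angles in rad, forces in N, time in s.
With the tool pointing down it reaches from about 350 to 875 mm from the base axis. Payload 4.2 kg.
Tool frame: the origin (TCP) lies on the mounting face of the last link; the fingertips stand 173 mm ahead of it and the grasp point (between the pads) lies 155 mm ahead of it; z points along the fingers, y is the line along which they close (so a half turn about z gives the same grasp; the last joint's range is limited). The gripper opens to 85 mm and grips with 20 to 120 N. Pads are 22 mm wide; open, the fingers measure 114 mm over their backs; the gripper's body (76 mm by 85 mm) begins 54 mm behind the grasp point. The pads swing forward as they close: fully open they stand 13 mm farther back than shut.
Start: joints at [1.537, 0.385, 0.008, 0, -1.194, -0.259], TCP at [180.364, 598.388, 404.712] pointing down, gripper open.
Joint ranges: [-3.14, 3.14], [-1.21, 2.06], [-1.07, 1.41], [-3.16, 2.05], [-2.99, -0.16], [-3.1, 3.1]. Speed limits (rad/s): [2.79, 2.79, 3.14, 3.14, 3.14, 3.14].

INTERFACE

Orientations are given as a unit quaternion [x, y, z, w].
In Python, from bench import arm gives the robot as it stands. The module is installed in compiled form; this text tells all that it offers.
- The arm moves only by the tool move_arm, never from a script. Its arguments are lists of equal length, an entry for each row: "fingers": the finger opening in mm, from 0 to 85.4; "travel": the shift along the tool's x, y, z in mm, a list of three; "dr": the turn, a rotation vector about the tool's x, y, z in rad, a list of three. A call has 1 to 10 rows; each row is the pose to reach, as a shift and turn from the pose commanded when the call began, along the tool's axes at that moment; what a row does not reach only later rows make up. A row lasts 1/10 s, in which the tool goes at most 50 mm and 8.59 degrees, less where a joint would pass 70% of its speed; a pose out of reach is approached as far as the arm can. A call with a gripper value outside its range is refused whole. The fingers move at their own pace and stop on an object; the grip force is fixed at half the most. Time passes only in rows, so rows that repeat a pose let the fingers close. It gives the time, the measured TCP pose, the force, the opening and the grip force at its end, in the units of the state.
- arm.read_state(): the state, without advancing time (a new reading comes with each control period).
- arm.get_image(name): name is "scene" or "top"; returns the picture (420x560x3 uint8, red, green, blue); there is no depth.
- arm.camera_model(name): a dict with "intrinsics" (3x3 intrinsics, pixels), "pose" (4x4, takes a point from camera to world coordinates). Camera axes: x right, y up, looking along -z (the intrinsics and any distortion apply to the point x, -y, -z); pixel columns grow to the right and rows downward; lengths in mm; the calibration is good to about 2 mm. A picture is of the moment at which its call begins. camera_model takes no time and is no camera call.
- arm.job_done(): hands the job in; it is judged then, once.
The state is a dict: "clock": time; "joints": joint angles; "joint_vel": joint speeds; "joint_efforts": joint torques, N m; "position": TCP position; "ee_rot": TCP orientation; "contact_force": force on the tool from outside, world axes, zero at the start; "wrist_torque": the same for the moment, N m; "gripper_width": finger opening in mm; "grasp_force": force on a finger pad.
Only numpy, scipy, OpenCV 4.12 (cv2) and the standard library are available. Lean on these libraries where they do the work, as an engineer would, in place of code of your own. Each camera call takes 0.05 s, during which the arm holds its last target. There are 200 camera calls.

## Working session

There is one attempt and no reset: what is moved stays moved. The work goes in short steps, Python scripts to look and compute and a tool call to move; the robot and the scene stay as the last step left them, time stands still between calls to the robot, and variables do not carry over. Pictures are saved under pics/ and viewed, at most 10 in all, crops included, and the job is handed in when it is done.

Besides the shell and the picture viewer there is one more tool, called after "Request:" as name(argument=value, ...) on one line, values as JSON. move_arm: Moves the arm, as the interface text tells. Its arguments: {"type":"object","properties":{"fingers":{"type":"array","items":{"type":"number"}},"travel":{"type":"array","items":{"type":"array","items":{"type":"number"}}},"dr":{"type":"array","items":{"type":"array","items":{"type":"number"}}}},"required":["fingers","travel","dr"]}

```bash
mkdir -p pics; cat > h.py <<'E'
import numpy as np, cv2
from bench import arm
def save(n,f,crop=None,s=1):
    im=arm.get_image(n)[:,:,::-1].copy()
    if crop: 
        x0,y0,x1,y1=crop; im=im[y0:y1,x0:x1]
    if s!=1: im=cv2.resize(im,None,fx=s,fy=s,interpolation=cv2.INTER_CUBIC)
    cv2.imwrite('pics/'+f,im)
def px2w(n,u,v,z):
    c=arm.camera_model(n);K=np.array(c['intrinsics']);P=np.array(c['pose'])
    d=np.linalg.inv(K)@[u,v,1]; d=P[:3,:3]@[d[0],-d[1],-d[2]]; o=P[:3,3]
    return o+d*(z-o[2])/d[2]
def w2px(n,p):
    c=arm.camera_model(n);K=np.array(c['intrinsics']);P=np.array(c['pose'])
    q=P[:3,:3].T@(np.array(p)-P[:3,3]); q=K@[q[0],-q[1],-q[2]]; return q[:2]/q[2]
E
python3 - <<'E'
from h import *
save('top','a.png');save('scene','b.png')
for n in('top','scene'):print({k:np.round(v,2).tolist() for k,v in arm.camera_model(n).items() if k in('intrinsics','pose')}, arm.camera_model(n).keys())
print(arm.read_state())
E
```

```text
{'intrinsics': [[524.02, 0.0, 284.93], [0.0, 524.02, 207.87], [0.0, 0.0, 1.0]], 'pose': [[0.01, 1.0, -0.09, 509.02], [-1.0, 0.01, 0.02, 123.5], [0.02, 0.09, 1.0, 1224.9], [0.0, 0.0, 0.0, 1.0]]} dict_keys(['intrinsics', 'pose'])
{'intrinsics': [[496.54, 0.0, 276.69], [0.0, 496.54, 214.86], [0.0, 0.0, 1.0]], 'pose': [[0.52, -0.53, 0.67, 1419.39], [0.85, 0.31, -0.42, -387.1], [0.02, 0.79, 0.61, 914.19], [0.0, 0.0, 0.0, 1.0]]} dict_keys(['intrinsics', 'pose'])
{'clock': 0.1, 'joints': array([ 1.53657892e+00,  3.85481967e-01,  6.72656078e-03, -3.81424598e-04,
       -1.19398926e+00, -2.58601678e-01]), 'joint_vel': array([ 0.00014408, -0.0016459 ,  0.00300653,  0.00066587,  0.00106447,
        0.00076187]), 'joint_efforts': array([-7.26309099e-04, -3.93317306e+01,  1.88930851e+01,  4.19803530e+00,
       -2.61287540e-03,  5.29755312e-06]), 'position': array([180.32724902, 598.22716291, 403.723123  ]), 'ee_rot': array([ 9.89290505e-01, -1.45956559e-01, -6.70846025e-05,  9.87892823e-04]), 'contact_force': array([ 0.48786721,  0.10995232, -0.1941618 ]), 'wrist_torque': array([-0.00907042,  0.00829096,  0.00148098]), 'grasp_force': 0.0, 'gripper_width': 85.57453350757721}
```

View pics/a.png

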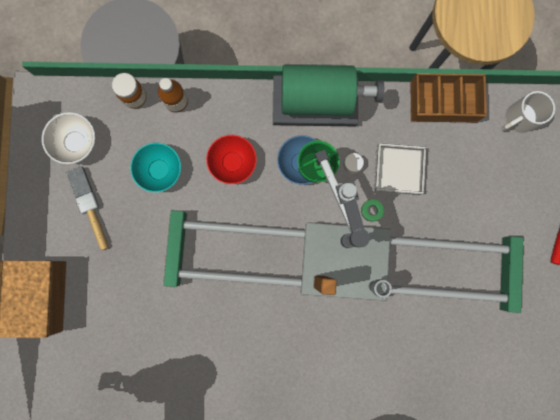

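View pics/b.png

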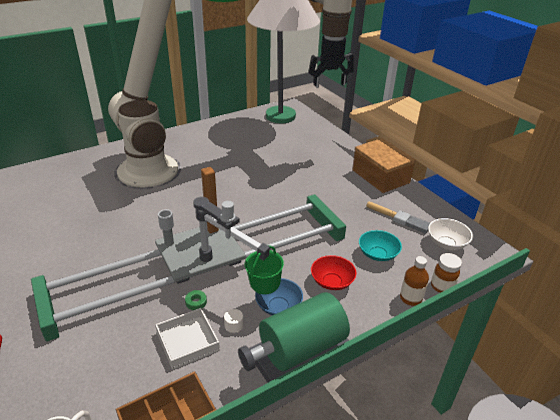

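The top view shows three candidate bowls: blue at (303,160), red at (232,160) and turquoise at (157,168). The blue one fits because it is named in the task and lies beneath the pail's line; the other two are look-alikes. The carriage is at about (346,262), the handle top at (328,286), the cup at (382,289), the pin at (348,191) and the tray at (401,169). I'll enlarge the middle of the view to confirm.

```bash
python3 - <<'E'
from h import *
save('top','c.png',(270,130,430,310),3.33)
save('scene','d.png',(150,150,310,330),3.33)
E
```

```text
(no output)
```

View pics/c.png

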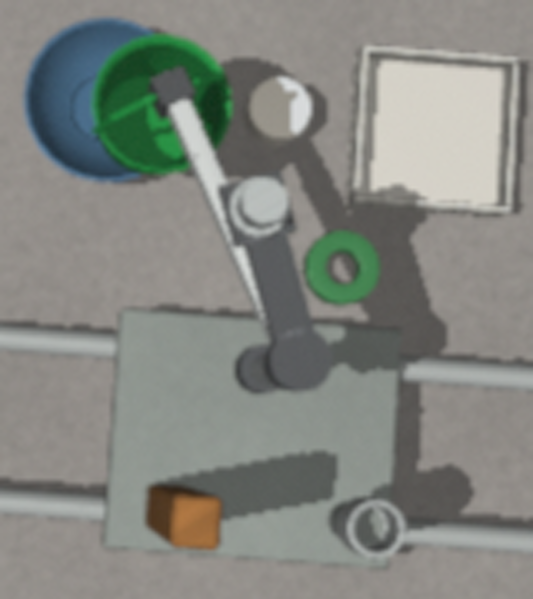

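View pics/d.png

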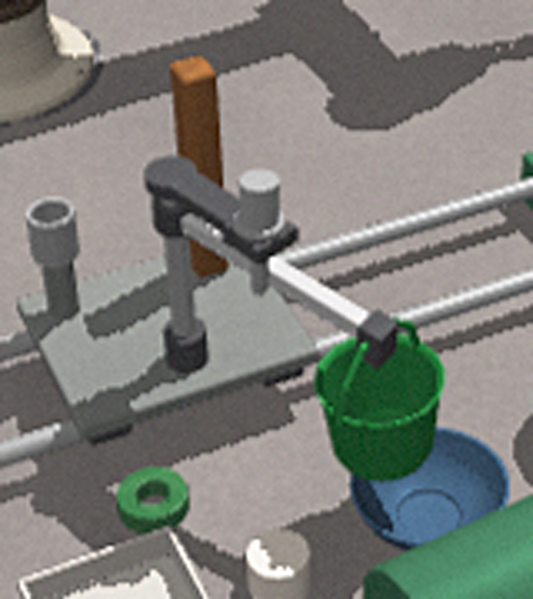

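The crops confirm the blue bowl (rim centre (302.4,160)), with the pail partly over it and the pin upright in the arm with its head at (349.3,190.7). The handle top is at (328.5,285.6) and the cup rim at (383,288.3).

```bash
python3 - <<'E'
from h import *
f=lambda u,v,z:px2w('top',u,v,z)
c=lambda x,y,z:f(270+x/3.33,130+y/3.33,z)
H=c(195,518,250);C=c(376,527,156);P=c(264,202,272);B=c(108,100,40)
Q=[c(*q,59) for q in((121,309),(400,328),(389,567),(104,546))]
M=np.mean(Q,0)
a=f(185,226,40)-f(508,249,40);b=f(180,275,40)-f(507,296,40)
l=Q[0]-Q[1];m=Q[3]-Q[2];hc=H-C
an=lambda d:np.arctan2(-d[0],d[1])
print('yaws',[round(an(d),4) for d in(a,b,l,m,hc*[1,1,0]+0)], [np.linalg.norm(x[:2]) for x in(l,m,hc)])
print(H,C,P,B,M)
# scene cam checks: handle top, pin head, cup, 
s=lambda x,y,z:px2w('scene',150+x/3.33,150+y/3.33,z)
print('scene H',s(194,70,250),'P',s(259,182,272),'C',s(52,216,156),'B',s(430,490,40))
yaw=np.mean([an(a),an(b),an(l),an(m)])
for y in (yaw,an(hc)):
  R=np.array([[np.cos(y),-np.sin(y)],[np.sin(y),np.cos(y)]])
  print(y,'origin from H',H[:2]-R@[-45,55],'C',C[:2]-R@[-45,-65],'M',M[:2])
  O=np.mean([H[:2]-R@[-45,55],C[:2]-R@[-45,-65]],0)
  print('bowl in rail',R.T@(B[:2]-O),'pin in rail',R.T@(P[:2]-O))
E
```

```text
yaws [np.float64(-0.0604), np.float64(-0.0549), np.float64(-0.0569), np.float64(-0.0645), np.float64(-0.0773)] [np.float64(188.02698993150332), np.float64(189.63841949452447), np.float64(120.76722109184168)]
[458.9024832   20.65075723 250.        ] [449.57872889 -99.75600876 156.        ] [633.12043306 -14.88626084 272.        ] [732.78601202  59.04260801  40.        ] [503.07957095 -38.63249156  59.        ]
scene H [464.31663965  18.89832765 250.        ] P [637.76623875 -15.31377293 272.        ] C [ 458.10763068 -100.30922656  156.        ] B [742.57135181  57.14163527  40.        ]
-0.059178804255719725 origin from H [500.57077349 -36.91445435] C [498.34433138 -37.53128687] M [503.07957095 -38.63249156]
bowl in rail [227.22645411 109.89700168] pin in rail [132.10781403  30.2029016 ]
-0.07728124856268438 origin from H [499.52193224 -37.6592793 ] C [499.46269943 -38.42421046] M [503.07957095 -38.63249156]
bowl in rail [225.10204825 114.80587149] pin in rail [131.44157208  33.40304302]
```

```bash
cat >> h.py <<'E'
from scipy.spatial.transform import Rotation as Ro
def go(p,yaw):
    s=arm.read_state();R=Ro.from_quat(s['ee_rot']);T=Ro.from_euler('z',yaw)*Ro.from_quat([1,0,0,0])
    print('clock',s['clock'],'travel',np.round(R.inv().apply(np.array(p)-s['position']),1),'dr',np.round((R.inv()*T).as_rotvec(),4))
E
python3 -c "
from h import *
go([635,-15,470],-0.065)"
```

```text
clock 0.2 travel [612.4 456.  -65.3] dr [ 0.0013  0.     -0.2279]
```

Request:
move_arm(fingers=[60,60,60,60,60,60,60,60,60,60], travel=[[610,456,-65],[610,456,-65],[610,456,-65],[610,456,-65],[610,456,-65],[610,456,-65],[610,456,-65],[610,456,-65],[610,456,-65],[610,456,-65]], dr=[[0,0,-0.228],[0,0,-0.228],[0,0,-0.228],[0,0,-0.228],[0,0,-0.228],[0,0,-0.228],[0,0,-0.228],[0,0,-0.228],[0,0,-0.228],[0,0,-0.228]])

```text
clock: 1.2
position: [477.0, 195.7, 447.6]
ee_rot: [0.999, -0.032, 0.0, -0.0]
contact_force: [0.1, 1.7, -0.5]
gripper_width: 60.1
grasp_force: 0.0
```

```bash
python3 -c "
from h import *
go([635,-15,470],-0.065);print(arm.read_state()['position'])"
```

```text
clock 1.2 travel [171.3 200.1 -22.5] dr [-0.0004 -0.0002  0.0005]
[476.96721522 195.72220795 447.56512838]
```

Request:
move_arm(fingers=[60,60,60,60,60,60,60,60], travel=[[171,200,-23],[171,200,-23],[171,200,-23],[171,200,-23],[171,200,-23],[171,200,-23],[171,200,-23],[171,200,-23]], dr=[[0,0,0],[0,0,0],[0,0,0],[0,0,0],[0,0,0],[0,0,0],[0,0,0],[0,0,0]])

```text
clock: 2.0
position: [633.7, -12.7, 469.7]
ee_rot: [0.999, -0.032, -0.001, -0.0]
contact_force: [-0.3, 0.8, -0.0]
gripper_width: 60.4
grasp_force: 0.0
```

```bash
python3 - <<'E'
from h import *
p=arm.read_state()['position'];print(p)
t=p-[0,0,165]
print(w2px('scene',t))
save('scene','e.png',(180,120,280,240),5)
E
```

```text
[633.68485256 -12.68343551 469.6669097 ]
[227.41797524 190.96982376]
```

View pics/e.png

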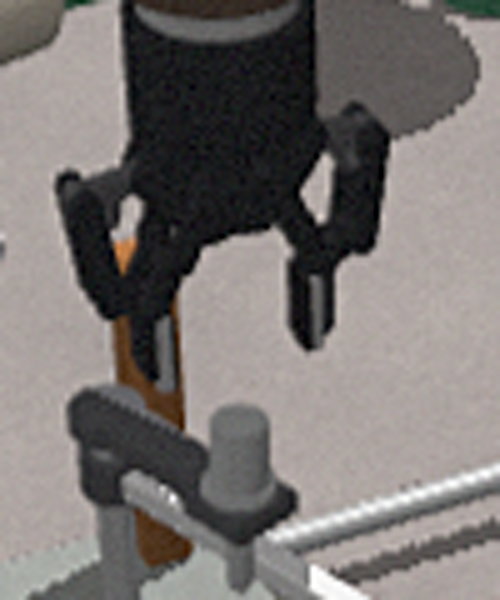

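The crop shows the fingertips at (152,385) and (310,345), straddling the pin head at (240,440). The predicted tip pixel matches, so I'm descending and gripping.

Request:
move_arm(fingers=[60,60,60,60,20,10,10,10,10], travel=[[2.5,2,30],[2.5,2,55],[2.5,2,55],[2.5,2,55],[2.5,2,55],[2.5,2,55],[2.5,2,55],[2.5,2,55],[2.5,2,55]], dr=[[0,0,0],[0,0,0],[0,0,0],[0,0,0],[0,0,0],[0,0,0],[0,0,0],[0,0,0],[0,0,0]])

```text
clock: 2.95
position: [636.5, -15.1, 416.9]
ee_rot: [0.999, -0.032, 0.001, -0.0]
contact_force: [-1.0, 0.9, 5.6]
gripper_width: 24.2
grasp_force: 58.7
```

Request:
move_arm(fingers=[10,10,10,10,10,10,10,10], travel=[[0,0,-8],[0,0,-18],[0,0,-28],[0,0,-40],[0,0,-54],[0,0,-68],[0,0,-80],[0,0,-82]], dr=[[0,0,0],[0,0,0],[0,0,0],[0,0,0],[0,0,0],[0,0,0],[0,0,0],[0,0,0]])

```text
clock: 3.75
position: [636.2, -15.7, 500.0]
ee_rot: [0.999, -0.033, 0.002, 0.0]
contact_force: [-0.3, 0.2, -1.1]
gripper_width: 24.8
grasp_force: 59.2
```

```bash
python3 - <<'E'
from h import *
p=arm.read_state()['position'];print(p)
im=np.hstack([arm.get_image('scene')[80:290,150:310],arm.get_image('top')[120:330,270:430]])[:,:,::-1]
cv2.imwrite('pics/f.png',cv2.resize(im,None,fx=2.5,fy=2.5,interpolation=2))
go([452,-100,p[2]],-0.065)
E
```

```text
[636.22027033 -15.69704077 500.03641899]
clock 3.85 travel [-178.2   96.4   -2.3] dr [-0.0001 -0.0006 -0.0001]
```

View pics/f.png

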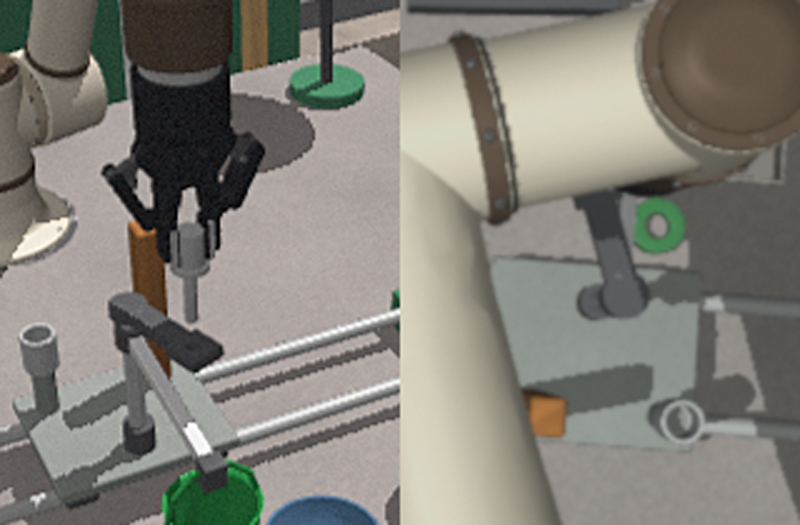

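The pin is out and held upright, the boom is swinging free, and the carriage hasn't moved (cup still at (383,288) in the top view). Next is the cup.

Request:
move_arm(fingers=[10,10,10,10,10,10,10,10,10,10], travel=[[-20,11,0],[-50,27,0],[-85,46,0],[-120,65,0],[-148,80,0],[-166,90,0],[-175.5,96,20],[-175.5,96,35],[-175.5,96,45],[-175.5,96,45]], dr=[[0,0,0],[0,0,0],[0,0,0],[0,0,0],[0,0,0],[0,0,0],[0,0,0],[0,0,0],[0,0,0],[0,0,0]])

```text
clock: 4.85
position: [454.7, -99.7, 450.5]
ee_rot: [0.999, -0.033, -0.002, 0.0]
contact_force: [0.4, 0.3, -1.1]
gripper_width: 24.4
grasp_force: 59.2
```

```bash
python3 - <<'E'
from h import *
p=arm.read_state()['position'];print(p)
im=np.hstack([arm.get_image('scene')[150:260,140:220],arm.get_image('top')[250:360,340:420]])[:,:,::-1]
cv2.imwrite('pics/g.png',cv2.resize(im,None,fx=5,fy=5,interpolation=2))
f=[p[0],p[1],p[2]-237]
print('foot pred scene',w2px('scene',f),'top',w2px('top',f))
for n in('scene','top'):
  c=[454.5,-100,156];print(n,w2px(n,c),w2px(n,np.add(c,[10,0,0])),w2px(n,np.add(c,[0,10,0])))
E
```

```text
[454.71435582 -99.66109371 450.49696526]
foot pred scene [162.59333392 195.15349934] top [389.08315699 287.29115806]
scene [165.18996639 214.05200797] [166.70360017 216.20667953] [169.00351081 212.82516971]
top [383.01298896 285.8099287 ] [382.97302143 280.83949212] [378.10534398 285.7677064 ]
```

View pics/g.png

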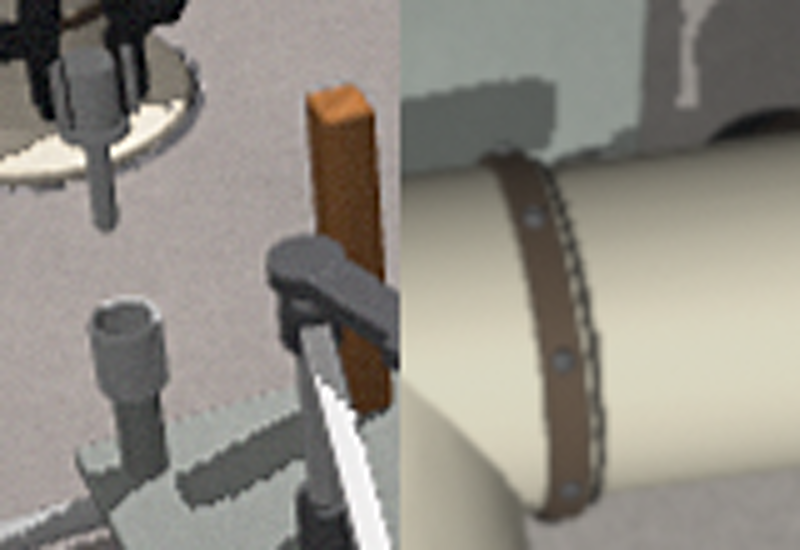

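The left panel shows the pin foot at (107,225) above the cup rim centre at (127,318). The foot lies about 3 mm to the −y side, so I'll shift and lower.

Request:
move_arm(fingers=[10,10,10,10,10,10,10,10], travel=[[0,-3,10],[0,-3,25],[0,-3,40],[0,-3,55],[0,-3,68],[0,-3,78],[0,-3,84],[0,-3,86]], dr=[[0,0,0],[0,0,0],[0,0,0],[0,0,0],[0,0,0],[0,0,0],[0,0,0],[0,0,0]])

```text
clock: 5.75
position: [455.3, -96.5, 365.7]
ee_rot: [0.999, -0.032, -0.0, 0.0]
contact_force: [-1.0, -0.3, -0.7]
gripper_width: 24.2
grasp_force: 59.2
```

Request:
move_arm(fingers=[10,10,10], travel=[[0,0,3],[0,0,5],[0,0,5]], dr=[[0,0,0],[0,0,0],[0,0,0]])

```text
clock: 6.05
position: [455.2, -96.7, 361.3]
ee_rot: [0.999, -0.032, 0.0, -0.0]
contact_force: [-0.4, 0.1, -0.4]
gripper_width: 24.5
grasp_force: 59.2
```

Request:
move_arm(fingers=[10,10,10], travel=[[0,0,2],[0,0,3],[0,0,3.5]], dr=[[0,0,0],[0,0,0],[0,0,0]])

```text
clock: 6.35
position: [455.2, -96.6, 357.7]
ee_rot: [0.999, -0.032, 0.0, -0.0]
contact_force: [-0.1, 1.5, -1.3]
gripper_width: 24.5
grasp_force: 59.2
```

Request:
move_arm(fingers=[10,26,32,44,50], travel=[[0,0,1],[0,0,1],[0,0,1],[0,0,1],[0,0,1]], dr=[[0,0,0],[0,0,0],[0,0,0],[0,0,0],[0,0,0]])

```text
clock: 6.85
position: [455.2, -96.6, 356.6]
ee_rot: [0.999, -0.032, -0.0, -0.0]
contact_force: [-0.3, 0.7, -0.5]
gripper_width: 50.0
grasp_force: 0.0
```

```bash
python3 - <<'E'
from h import *
im=np.hstack([arm.get_image('scene')[130:320,130:310],arm.get_image('top')[200:390,300:420]])[:,:,::-1]
cv2.imwrite('pics/i.png',cv2.resize(im,None,fx=2.66,fy=2.66,interpolation=2))
E
```

```text
(no output)
```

View pics/i.png

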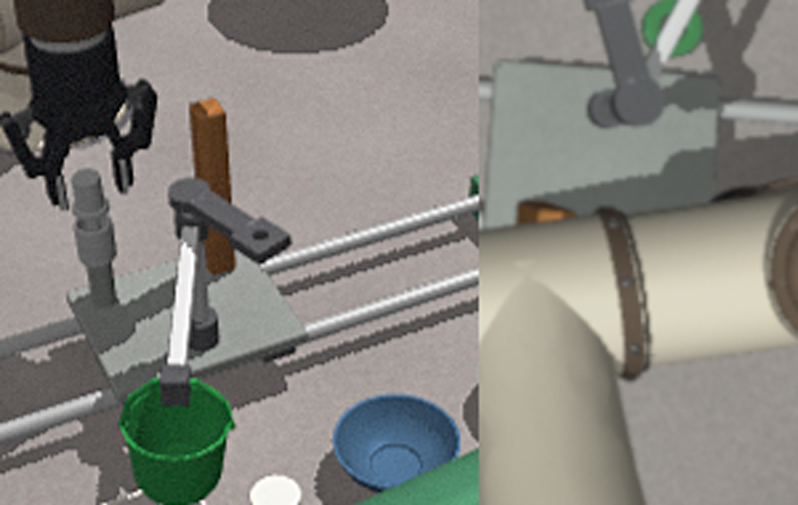

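The pin stands upright in the cup (crop (88,190)), the boom swings free, and the gripper is clear of everything. I'm rising and moving to the handle.

Request:
move_arm(fingers=[50,50,80,80,80,80,80,80,80,80], travel=[[0,0,-30],[0,0,-75],[0,-20,-105],[0,-60,-105],[0,-95,-105],[0,-117,-105],[0,-117,-75],[0,-117,-50],[0,-117,-25],[0,-117,-23]], dr=[[0,0,0],[0,0,0],[0,0,0],[0,0,0],[0,0,0],[0,0,0],[0,0,0],[0,0,0],[0,0,0],[0,0,0]])

```text
clock: 7.95
position: [461.8, 20.0, 376.7]
ee_rot: [0.999, -0.033, -0.003, 0.001]
contact_force: [-1.4, 0.3, 0.3]
gripper_width: 80.0
grasp_force: 0.0
```

Request:
move_arm(fingers=[80,40,15,15,15,15], travel=[[0,0,0],[0,0,0],[0,0,0],[0,0,0],[0,0,0],[0,0,0]], dr=[[0,0,0],[0,0,0],[0,0,0],[0,0,0],[0,0,0],[0,0,0]])

```text
clock: 8.55
position: [462.9, 20.2, 380.7]
ee_rot: [0.999, -0.032, 0.001, -0.0]
contact_force: [-1.8, 0.2, 4.1]
gripper_width: 27.2
grasp_force: 60.2
```

```bash
cat >> h.py <<'E'
YAW=-0.0625
c_,s_=np.cos(YAW),np.sin(YAW); RR=np.array([[c_,-s_],[s_,c_]])
def carr():  # carriage origin from gripped handle
    return arm.read_state()['position'][:2]-RR@[-45,55]
def green(im):
    h=cv2.cvtColor(im,cv2.COLOR_RGB2HSV); m=cv2.inRange(h,(55,190,50),(72,255,255))
    n,l,st,ce=cv2.connectedComponentsWithStats(m)
    return max(((st[i,4],*ce[i]) for i in range(1,n)),default=(0,0,0))
def burst(n,O=None):
    t=[];U=[]
    for i in range(n):
        t0=arm.read_state()['clock']; im=arm.get_image('scene'); t.append(t0);U.append(green(im))
    return np.array(t),np.array(U)
def theta(U,O):
    g=np.linspace(-1,1,401)
    P=np.array([w2px('scene',[*(O+RR@[50+179*np.cos(a),179*np.sin(a)]),103]) for a in g])
    return np.interp(U[:,1],P[:,0],g)
E
python3 - <<'E'
from h import *
from scipy.optimize import curve_fit
O=carr();t,U=burst(50);np.savez('b1.npz',t=t,U=U,O=O)
th=theta(U,O)
y=179*np.sin(th)
f=lambda t,a,b,w,c:a*np.cos(w*(t-t[0]))+b*np.sin(w*(t-t[0]))+c
p,_=curve_fit(f,t,y,[50,50,2.5,0]);print(O,p,'T',2*np.pi/p[2],'rms',np.std(y-f(t,*p)),t[0],t[-1])
print(np.round(U[::5]),np.round(th[::5],3))
P=w2px('scene',[*(O+RR@[229,0]),103]);print(P)
E
```

```text
[504.40600874 -37.50541793] [ 34.11799185 -71.36245883   2.33833652   4.56727073] T 2.687032106812056 rms 27.37584826694931 8.55 11.0
[[ 39. 266. 267.]
 [ 29. 229. 311.]
 [ 20. 217. 315.]
 [ 27. 216. 289.]
 [ 23. 192. 316.]
 [ 23. 230. 282.]
 [ 30. 250. 274.]
 [ 32. 244. 298.]
 [ 26. 251. 289.]
 [ 24. 251. 290.]] [ 0.508 -0.087 -0.242 -0.249 -0.541 -0.07   0.205  0.115  0.226  0.22 ]
[235.62415325 293.26325352]
```

```bash
python3 - <<'E'
from h import *
im=arm.get_image('scene');cv2.imwrite('pics/k.png',im[:,:,::-1])
h=cv2.cvtColor(im,cv2.COLOR_RGB2HSV)
for r in((50,150),(75,120),(60,120)):
  m=cv2.inRange(h,(r[0]-0,r[1],30),(90,255,255));n,l,st,ce=cv2.connectedComponentsWithStats(m)
  for i in range(1,n):
    if st[i,4]>80:
      hh=h[l==i];print(r,st[i],np.round(ce[i]),np.percentile(hh,[5,50,95],axis=0).astype(int).tolist())
E
```

```text
(50, 150) [359 231  43  30 969] [380. 245.] [[88, 185, 83], [89, 202, 140], [90, 226, 187]]
(50, 150) [ 232  256   39   49 1255] [252. 281.] [[65, 157, 63], [68, 179, 78], [70, 213, 132]]
(75, 120) [359 230  43  31 993] [380. 245.] [[88, 179, 77], [89, 201, 140], [90, 226, 187]]
(60, 120) [137  17  16  55 171] [148.  45.] [[71, 120, 52], [74, 130, 60], [78, 161, 85]]
(60, 120) [75 51 14 54 97] [81. 77.] [[71, 120, 50], [74, 131, 59], [78, 176, 66]]
(60, 120) [258  80  11  26  85] [263.  95.] [[71, 120, 52], [74, 128, 63], [78, 163, 69]]
(60, 120) [359 230  43  31 993] [380. 245.] [[88, 179, 77], [89, 201, 140], [90, 226, 187]]
(60, 120) [ 232  255   39   50 1309] [252. 281.] [[65, 151, 63], [68, 178, 78], [70, 212, 134]]
(60, 120) [186 291  20  19 166] [195. 300.] [[64, 120, 59], [66, 127, 141], [69, 142, 153]]
(60, 120) [460 333  20  29  98] [470. 349.] [[71, 120, 57], [75, 128, 64], [79, 150, 70]]
```

```bash
sed -i 's/(55,190,50),(72,255,255)/(55,150,30),(78,255,255)/' h.py
cat >> h.py <<'E'
from scipy.optimize import curve_fit
E
python3 - <<'E'
from h import *
O=carr();t,U=burst(48);np.savez('b2.npz',t=t,U=U,O=O)
th=theta(U,O);y=179*np.sin(th)
f=lambda t,a,b,w,c:a*np.cos(w*(t-8.55))+b*np.sin(w*(t-8.55))+c
for q in(y,th):
  p,_=curve_fit(f,t,q,[.1,.1,2.5,0]);print(p,'T',2*np.pi/p[2],'rms',np.std(q-f(t,*p)),t[0],t[-1])
print(np.round(U[::6]),np.round(th[::3],3))
E
```

```text
[  3.49796552 -10.58932006   9.02421128  -7.92854194] T 0.6962586658561518 rms 54.16624698937607 11.1 13.45
[ 0.26584466 -0.35321898  2.51899837 -0.02946838] T 2.4943189221076785 rms 0.0018514792055440647 11.1 13.45
[[1252.  249.  283.]
 [1339.  225.  293.]
 [1381.  203.  296.]
 [1367.  198.  296.]
 [1362.  213.  295.]
 [1307.  238.  288.]
 [1233.  256.  278.]
 [1194.  262.  274.]] [ 0.189  0.028 -0.139 -0.29  -0.406 -0.465 -0.464 -0.402 -0.286 -0.135
  0.03   0.185  0.311  0.39   0.41   0.37 ]
```

```bash
cat > plan.py <<'E'
import numpy as np
from math import perm
L=179.
def plan(a,b,w,tref,t0,Tf,D):
    """s: pail, offset model; returns callable c(t-t0), theta"""
    A=lambda t:a*np.cos(w*(t-tref))+b*np.sin(w*(t-tref))
    V=lambda t:w*(-a*np.sin(w*(t-tref))+b*np.cos(w*(t-tref)))
    s0,v0=L*A(t0),L*V(t0)
    ini=[s0,v0,-w*w*s0,-w*w*v0,w**4*s0]; fin=[D,0,0,0,0]
    M=np.zeros((10,10))
    for k in range(5):
        for j in range(10):
            M[k,j]=perm(j,k)*(1 if j==k else 0)
            if j>=k: M[5+k,j]=perm(j,k)*Tf**(j-k)
    s=np.polynomial.Polynomial(np.linalg.solve(M,ini+fin))
    return s+s.deriv(2)/w**2, -s.deriv(2)/w**2/L
E
python3 - <<'E'
from plan import *
from bench import arm
print(arm.read_state()['clock'])
best=[]
for t0 in np.arange(13.8,16.4,.1):
  for Tf in (3,3.5,4,4.5,5):
    c,th=plan(.26584,-.35322,2.519,8.55,t0,Tf,110);x=np.linspace(0,Tf,200)
    best.append((abs(c.deriv(2)(x)).max(),abs(c.deriv()(x)).max(),abs(th(x)).max(),c(x).min(),c(x).max(),round(t0,2),Tf))
best.sort()
for b in best[:14]:print(np.round(b,2))
E
```

```text
13.5
[120.63  70.72   0.37   0.   110.    15.     4.5 ]
[127.6   89.42   0.4  -22.33 110.    15.1    4.5 ]
[130.02  82.28   0.36 -18.89 110.    14.9    5.  ]
[136.45  78.68   0.4   -0.   110.    15.2    4.  ]
[139.25 104.3    0.44   0.   132.01  14.3    3.5 ]
[143.1  103.31   0.44  -0.4  127.55  14.2    3.5 ]
[145.37  63.94   0.37  -0.   110.    15.1    4.  ]
[146.98 106.12   0.44   0.   134.36  14.4    3.5 ]
[ 1.4700e+02  1.1184e+02  4.4000e-01 -1.3000e-01  1.4487e+02  1.4100e+01
  4.0000e+00]
[147.18 104.19   0.43  -0.   122.71  14.5    3.  ]
[147.63  99.6    0.36 -31.16 110.    16.     3.5 ]
[149.54 116.22   0.44   0.   151.78  14.2    4.  ]
[149.56  91.02   0.43  -9.93 110.    15.3    4.  ]
[149.92  65.51   0.31  -0.   110.    14.8    5.  ]
```

```bash
python3 - <<'E'
from plan import *
c,th=plan(.26584,-.35322,2.519,8.55,14.25,3.5,110)
print(np.round([c(.1*k) for k in range(1,36)],1).tolist())
E
```

```text
[-0.0, -0.0, 0.2, 1.0, 2.7, 5.5, 9.7, 15.3, 22.2, 30.3, 39.4, 49.2, 59.5, 69.8, 80.0, 89.7, 98.7, 106.8, 113.8, 119.6, 124.1, 127.3, 129.3, 130.0, 129.6, 128.2, 126.1, 123.3, 120.3, 117.3, 114.5, 112.3, 110.8, 110.1, 110.0]
```

Request:
move_arm(fingers=[15,15,15,15,15,15,15,15,15,15], travel=[[0,0,0],[0,0,0],[0,0,0],[0,0,0],[0,0,0],[0,0,0],[0,0,0],[0,0,0],[0,0,0],[0,-0.2,0]], dr=[[0,0,0],[0,0,0],[0,0,0],[0,0,0],[0,0,0],[0,0,0],[0,0,0],[0,0,0],[0,0,0],[0,0,0]])

```text
clock: 14.5
position: [462.9, 20.3, 380.7]
ee_rot: [0.999, -0.032, 0.001, -0.0]
contact_force: [-1.5, -1.4, 5.0]
gripper_width: 27.3
grasp_force: 60.3
```

Request:
move_arm(fingers=[15,15,15,15,15,15,15,15,15,15], travel=[[0,-0.8,0],[0,-2.5,0],[0,-5.3,0],[0,-9.5,0],[0,-15.1,0],[0,-22,0],[0,-30.1,0],[0,-39.2,0],[0,-49,0],[0,-59.3,0]], dr=[[0,0,0],[0,0,0],[0,0,0],[0,0,0],[0,0,0],[0,0,0],[0,0,0],[0,0,0],[0,0,0],[0,0,0]])

```text
clock: 15.5
position: [466.8, 79.3, 380.7]
ee_rot: [0.999, -0.032, 0.001, 0.0]
contact_force: [-1.0, -2.9, 4.6]
gripper_width: 27.3
grasp_force: 60.3
```

```bash
python3 - <<'E'
from h import *
s=arm.read_state();print(s['clock'],s['position'],s['ee_rot'],s['contact_force'])
E
```

```text
15.5 [466.82751534  79.30683095 380.69958672] [ 9.99473680e-01 -3.24299750e-02  7.10872205e-04  3.93615983e-04] [-0.99934538 -2.91760343  4.56359102]
```

Request:
move_arm(fingers=[15,15,15,15,15,15,15,15,15,15], travel=[[0,-10.3,0],[0,-20.5,0],[0,-30.2,0],[0,-39.2,0],[0,-47.3,0],[0,-54.3,0],[0,-60.1,0],[0,-64.6,0],[0,-67.8,0],[0,-69.8,0]], dr=[[0,0,0],[0,0,0],[0,0,0],[0,0,0],[0,0,0],[0,0,0],[0,0,0],[0,0,0],[0,0,0],[0,0,0]])

```text
clock: 16.5
position: [471.4, 149.0, 380.7]
ee_rot: [0.999, -0.032, 0.001, 0.0]
contact_force: [-0.8, -2.8, 4.8]
gripper_width: 27.0
grasp_force: 60.3
```

Request:
move_arm(fingers=[15,15,15,15,15,15,15,15,15,15], travel=[[0,-0.7,0],[0,-0.3,0],[0,1.1,0],[0,3.2,0],[0,6,0],[0,9,0],[0,12,0],[0,14.8,0],[0,17,0],[0,18.5,0]], dr=[[0,0,0],[0,0,0],[0,0,0],[0,0,0],[0,0,0],[0,0,0],[0,0,0],[0,0,0],[0,0,0],[0,0,0]])

```text
clock: 17.5
position: [470.2, 131.2, 380.7]
ee_rot: [0.999, -0.032, 0.001, -0.001]
contact_force: [-2.1, 2.7, 5.4]
gripper_width: 27.5
grasp_force: 60.3
```

Request:
move_arm(fingers=[15,15], travel=[[0,0.7,0],[0,0.8,0]], dr=[[0,0,0],[0,0,0]])

```text
clock: 17.7
position: [470.1, 130.4, 380.7]
ee_rot: [0.999, -0.032, 0.001, -0.001]
contact_force: [-2.4, 3.8, 4.4]
gripper_width: 27.8
grasp_force: 60.3
```

```bash
cat > meas.py <<'E'
from h import *
import sys
O=carr();t,U=burst(int(sys.argv[1]));th=theta(U,O)
w=2.519;A=np.c_[np.cos(w*t),np.sin(w*t),np.ones_like(t)]
p=np.linalg.lstsq(A,th,rcond=None)[0];print('O',O,'pos',arm.read_state()['position'],'p',p,'amp mm',179*np.hypot(*p[:2]),'rms',np.std(th-A@p),t[0],t[-1])
d=np.median(U[:,1:],0);print(U[::6])
im=arm.get_image('scene')[200:320,180:340,::-1];im2=arm.get_image('top')[100:220,220:380,::-1]
cv2.imwrite('pics/m%d.png'%int(t[0]*10),cv2.resize(np.hstack([im,im2]),None,fx=2.5,fy=2.5,interpolation=2))
E
python3 meas.py 30; ls pics
```

```text
O [511.62346147  72.67968907] pos [470.14739111 130.40972661 380.7163304 ] p [-0.05378281 -0.01555897 -0.02286293] amp mm 10.021877754379025 rms 0.0006107649229034556 17.7 19.15
[[1221.          274.43325143  275.63882064]
 [1222.          276.18739771  275.02700491]
 [1212.          279.10808581  273.89851485]
 [1212.          281.43894389  273.07590759]
 [1211.          281.93971924  272.85549133]]
a.png
b.png
c.png
d.png
e.png
f.png
g.png
i.png
k.png
m177.png
```

```bash
python3 - <<'E'
from h import *
from scipy.optimize import least_squares
def fit(n,f,x0,x1,y0,y1):
    im=cv2.imread('pics/'+f);h=cv2.cvtColor(im,cv2.COLOR_BGR2HSV)
    m=cv2.inRange(h,(98,90,40),(118,255,255));m[:y0]=0;m[y1:]=0;m[:,:x0]=0;m[:,x1:]=0
    n_,l,st,ce=cv2.connectedComponentsWithStats(m);i=1+st[1:,4].argmax();m=(l==i).astype(np.uint8)
    c=cv2.findContours(m,cv2.RETR_EXTERNAL,cv2.CHAIN_APPROX_NONE)[0];c=max(c,key=len)[:,0]
    P=np.array([px2w(n,u,v,40)[:2] for u,v in c])
    r=least_squares(lambda q:np.hypot(*(P-q[:2]).T)-58,P.mean(0),loss='cauchy',f_scale=.8)
    e=np.hypot(*(P-r.x).T)-58
    print(n,f,st[i],r.x,'inl',(abs(e)<2).mean())
    return r.x
fit('top','a.png',270,350,130,200);fit('scene','b.png',240,310,260,320);fit('scene','k.png',240,310,260,320)
import os
arm_im={n:arm.get_image(n) for n in('scene','top')}
for n in arm_im: cv2.imwrite('pics/n_%s.png'%n,arm_im[n][:,:,::-1])
# pail in the top view: rim circle at z=138
im=arm_im['top'];h=cv2.cvtColor(im,cv2.COLOR_RGB2HSV);m=cv2.inRange(h,(55,150,30),(78,255,255));n_,l,st,ce=cv2.connectedComponentsWithStats(m)
for i in range(1,n_):
    if st[i,4]>150:print('top green',st[i],ce[i])
print(arm.read_state()['clock'])
E
```

```text
top a.png [278 136  37  48 890] [734.20338153  56.45041944] inl 0.37142857142857144
scene b.png [256 279  47  36 973] [735.64586727  57.57831792] inl 0.3076923076923077
scene k.png [ 259  279   44   36 1036] [737.41692957  57.11637107] inl 0.38738738738738737
top green [283 132  43  40 968] [304.40909091 150.44524793]
19.4
```

View pics/m177.png

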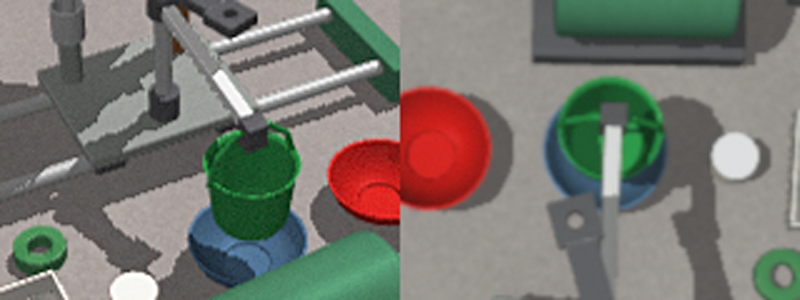

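```bash
python3 - <<'E'
from h import *
from plan import *
print('pail top',px2w('top',304.5,152,138),px2w('top',304.5,152,130))
p=[-0.05378281,-0.01555897]
print(arm.read_state()['clock'])
for t0 in (19.6,19.8,20.0,20.3,20.6):
  for Tf in(2.0,2.5):
    for D in (0,):
      c,th=plan(*p,2.519,0,t0,Tf,D);x=np.arange(1,round(Tf*10)+1)*.1
      print(t0,Tf,np.round([c(k) for k in x],1).tolist())
E
```

```text
pail top [731.48532258  60.12460317 138.        ] [733.1227856   59.65810809 130.        ]
19.4
19.6 2.0 [-0.0, -0.1, -0.4, -0.9, -1.7, -2.6, -3.6, -4.6, -5.4, -6.1, -6.3, -6.2, -5.7, -4.8, -3.7, -2.4, -1.3, -0.5, -0.1, 0.0]
19.6 2.5 [-0.0, -0.3, -0.9, -1.7, -2.7, -3.7, -4.6, -5.4, -5.9, -6.2, -6.2, -5.9, -5.5, -4.8, -4.1, -3.3, -2.5, -1.8, -1.2, -0.7, -0.3, -0.1, -0.0, -0.0, -0.0]
19.8 2.0 [-0.1, -0.5, -1.4, -2.6, -3.8, -5.0, -5.8, -6.3, -6.4, -6.0, -5.3, -4.3, -3.3, -2.3, -1.4, -0.8, -0.3, -0.1, -0.0, -0.0]
19.8 2.5 [-0.1, -0.4, -1.1, -2.1, -3.2, -4.2, -5.1, -5.6, -5.8, -5.6, -5.1, -4.3, -3.3, -2.3, -1.3, -0.4, 0.3, 0.7, 0.9, 0.9, 0.7, 0.4, 0.2, 0.0, 0.0]
20.0 2.0 [-0.1, -0.8, -2.0, -3.6, -5.1, -6.2, -6.7, -6.5, -5.7, -4.4, -2.9, -1.4, -0.1, 0.8, 1.2, 1.1, 0.8, 0.3, 0.1, 0.0]
20.0 2.5 [-0.1, -0.4, -1.1, -2.0, -2.9, -3.7, -4.2, -4.4, -4.2, -3.6, -2.7, -1.6, -0.4, 0.8, 1.8, 2.5, 2.9, 3.0, 2.7, 2.2, 1.5, 0.8, 0.3, 0.1, -0.0]
20.3 2.0 [-0.1, -0.8, -2.0, -3.4, -4.5, -5.0, -4.8, -3.8, -2.2, -0.2, 1.8, 3.4, 4.5, 4.8, 4.3, 3.3, 2.0, 0.8, 0.1, -0.0]
20.3 2.5 [-0.0, -0.2, -0.5, -0.9, -1.2, -1.3, -1.1, -0.7, -0.0, 0.9, 1.9, 3.0, 4.0, 4.8, 5.3, 5.6, 5.4, 4.9, 4.1, 3.1, 2.0, 1.1, 0.4, 0.1, -0.0]
20.6 2.0 [-0.1, -0.4, -0.9, -1.4, -1.5, -1.2, -0.3, 0.9, 2.5, 4.1, 5.5, 6.4, 6.6, 6.2, 5.1, 3.6, 2.1, 0.8, 0.1, -0.0]
20.6 2.5 [0.0, 0.1, 0.3, 0.7, 1.2, 1.8, 2.6, 3.3, 4.1, 4.9, 5.5, 5.9, 6.2, 6.2, 6.0, 5.6, 4.9, 4.1, 3.2, 2.3, 1.5, 0.7, 0.3, 0.0, -0.0]
```

The picture shows the pail hanging inside the bowl's outline in both views: pail centre (610,130) over bowl (605,150) in the top view. The pin is still upright in the cup. A 10 mm swing remains, so I'm damping it and shifting 1.5 mm towards −y.

Request:
move_arm(fingers=[15,15,15,15,15,15,15,15,15,15], travel=[[0,0,0],[0,0,0],[0,0.1,0],[0,0.4,0],[0,1.1,0],[0,1.9,0],[0,3,0],[0,4.1,0],[0,5,0],[0,5.9,0]], dr=[[0,0,0],[0,0,0],[0,0,0],[0,0,0],[0,0,0],[0,0,0],[0,0,0],[0,0,0],[0,0,0],[0,0,0]])

```text
clock: 20.4
position: [469.8, 124.6, 380.7]
ee_rot: [0.999, -0.032, 0.001, -0.001]
contact_force: [-2.2, 2.6, 5.1]
gripper_width: 27.3
grasp_force: 60.3
```

Request:
move_arm(fingers=[15,15,15,15,15,15,15,15,15,15], travel=[[0,0.5,0],[0,0.9,0],[0,1,0],[0,0.7,0],[0,0.4,0],[0,-0.3,0],[0,-0.9,0],[0,-1.6,0],[0,-2.4,0],[0,-3,0]], dr=[[0,0,0],[0,0,0],[0,0,0],[0,0,0],[0,0,0],[0,0,0],[0,0,0],[0,0,0],[0,0,0],[0,0,0]])

```text
clock: 21.4
position: [469.9, 126.5, 380.7]
ee_rot: [0.999, -0.032, 0.001, 0.0]
contact_force: [-0.5, -3.1, 5.0]
gripper_width: 27.4
grasp_force: 60.3
```

Request:
move_arm(fingers=[15,15,15,15,15,15,15], travel=[[0,-0.6,0],[0,-1,0],[0,-1.3,0],[0,-1.5,0],[0,-1.5,0],[0,-1.5,0],[0,-1.4,0]], dr=[[0,0,0],[0,0,0],[0,0,0],[0,0,0],[0,0,0],[0,0,0],[0,0,0]])

```text
clock: 22.1
position: [470.0, 128.0, 380.7]
ee_rot: [0.999, -0.032, 0.001, 0.0]
contact_force: [-1.5, -2.0, 4.7]
gripper_width: 26.9
grasp_force: 60.4
```

```bash
python3 meas.py 24
```

```text
O [511.49774135  70.306506  ] pos [470.03271082 128.03255637 380.68366703] p [-0.00577291  0.00730805 -0.02379302] amp mm 1.667047508880141 rms 0.0006539655040734352 22.1 23.25
[[1221.          276.42669943  274.83128583]
 [1221.          276.66339066  274.82800983]
 [1221.          277.18099918  274.71580672]
 [1211.          277.56151941  274.53674649]]
```

```bash
python3 - <<'E'
from h import *
from plan import *
print(arm.read_state()['clock'])
for t0 in (23.6,23.8,24.0,24.3,24.6):
  for Tf in(2.0,2.5):
      c,th=plan(-0.00577,.00731,2.519,0,t0,Tf,0.5);x=np.arange(1,round(Tf*10)+1)*.1
      print(t0,Tf,np.round([c(k) for k in x],1).tolist())
E
```

```text
23.4
23.6 2.0 [0.0, 0.2, 0.4, 0.7, 0.9, 1.0, 1.0, 0.8, 0.6, 0.2, -0.1, -0.4, -0.6, -0.6, -0.4, -0.2, 0.1, 0.3, 0.5, 0.5]
23.6 2.5 [0.0, 0.0, 0.1, 0.2, 0.2, 0.3, 0.3, 0.2, 0.1, 0.0, -0.2, -0.3, -0.5, -0.6, -0.6, -0.7, -0.6, -0.5, -0.3, -0.1, 0.1, 0.3, 0.4, 0.5, 0.5]
23.8 2.0 [0.0, 0.1, 0.3, 0.5, 0.6, 0.6, 0.5, 0.3, 0.0, -0.3, -0.6, -0.8, -0.8, -0.8, -0.5, -0.3, 0.1, 0.3, 0.5, 0.5]
23.8 2.5 [0.0, 0.0, 0.0, 0.0, -0.0, -0.1, -0.1, -0.2, -0.3, -0.5, -0.6, -0.7, -0.7, -0.8, -0.7, -0.7, -0.6, -0.4, -0.2, -0.0, 0.2, 0.3, 0.4, 0.5, 0.5]
24.0 2.0 [0.0, 0.1, 0.1, 0.2, 0.2, 0.1, -0.0, -0.2, -0.4, -0.6, -0.8, -0.9, -0.8, -0.7, -0.4, -0.2, 0.1, 0.4, 0.5, 0.5]
24.0 2.5 [-0.0, -0.0, -0.1, -0.2, -0.3, -0.4, -0.5, -0.6, -0.7, -0.7, -0.8, -0.8, -0.8, -0.7, -0.6, -0.5, -0.3, -0.2, 0.0, 0.2, 0.3, 0.4, 0.5, 0.5, 0.5]
24.3 2.0 [-0.0, -0.1, -0.1, -0.3, -0.4, -0.6, -0.7, -0.8, -0.8, -0.8, -0.7, -0.5, -0.4, -0.2, 0.0, 0.2, 0.4, 0.4, 0.5, 0.5]
24.3 2.5 [-0.0, -0.1, -0.2, -0.3, -0.4, -0.6, -0.7, -0.8, -0.8, -0.7, -0.6, -0.5, -0.3, -0.2, 0.0, 0.2, 0.3, 0.4, 0.5, 0.5, 0.5, 0.5, 0.5, 0.5, 0.5]
24.6 2.0 [-0.0, -0.1, -0.3, -0.5, -0.7, -0.8, -0.8, -0.7, -0.6, -0.3, -0.0, 0.2, 0.4, 0.6, 0.7, 0.7, 0.6, 0.6, 0.5, 0.5]
24.6 2.5 [-0.0, -0.1, -0.1, -0.2, -0.3, -0.4, -0.4, -0.4, -0.3, -0.2, -0.0, 0.2, 0.4, 0.6, 0.8, 0.9, 1.0, 1.0, 0.9, 0.8, 0.7, 0.6, 0.6, 0.5, 0.5]
```

Request:
move_arm(fingers=[15,15,15,15,15,15,15,15,15,15], travel=[[0,0,0],[0,0,0],[0,0,0],[0,0,0],[0,0,0],[0,0,0],[0,0,0],[0,0,0],[0,0,0],[0,0,0]], dr=[[0,0,0],[0,0,0],[0,0,0],[0,0,0],[0,0,0],[0,0,0],[0,0,0],[0,0,0],[0,0,0],[0,0,0]])

```text
clock: 24.4
position: [470.0, 128.0, 380.7]
ee_rot: [0.999, -0.032, 0.001, 0.0]
contact_force: [-0.8, -2.9, 5.2]
gripper_width: 27.2
grasp_force: 60.3
```

Request:
move_arm(fingers=[15,15,15,15,15,15,15,15,15,15], travel=[[0,0,0],[0,0,0],[0,0,0],[0,0,0],[0,0,0],[0,0,0],[0,0,0],[0,0,0],[0,0,0],[0,0,0]], dr=[[0,0,0],[0,0,0],[0,0,0],[0,0,0],[0,0,0],[0,0,0],[0,0,0],[0,0,0],[0,0,0],[0,0,0]])

```text
clock: 25.4
position: [470.0, 128.0, 380.7]
ee_rot: [0.999, -0.032, 0.001, 0.0]
contact_force: [-0.9, -1.8, 6.0]
gripper_width: 27.1
grasp_force: 60.3
```

Request:
move_arm(fingers=[15,15,15,15,15,15], travel=[[0,0,0],[0,0,0],[0,0,0],[0,-0.4,0],[0,-0.9,0],[0,-1.2,0]], dr=[[0,0,0],[0,0,0],[0,0,0],[0,0,0],[0,0,0],[0,0,0]])

```text
clock: 26.0
position: [470.1, 129.1, 380.7]
ee_rot: [0.999, -0.032, 0.001, 0.0]
contact_force: [-0.6, -2.2, 4.9]
gripper_width: 27.5
grasp_force: 60.3
```

```bash
python3 meas.py 24;ls pics
```

```text
O [511.5811623   71.39929452] pos [470.0982935  129.15693557 380.69251535] p [-0.00055506  0.00188862 -0.02487169] amp mm 0.35236051893628595 rms 0.000875305126407539 26.0 27.15
[[1212.          277.55528053  274.4480198 ]
 [1194.          277.33668342  274.69262982]
 [1217.          277.41248973  274.45193098]
 [1216.          277.37253289  274.54276316]]
a.png
b.png
c.png
d.png
e.png
f.png
g.png
i.png
k.png
m177.png
m221.png
m260.png
n_scene.png
n_top.png
```

Residual swing is 0.35 mm. I'll hold for over four seconds and then release.

Request:
move_arm(fingers=[15,15,15,15,15,15,15,15,15,15], travel=[[0,0,0],[0,0,0],[0,0,0],[0,0,0],[0,0,0],[0,0,0],[0,0,0],[0,0,0],[0,0,0],[0,0,0]], dr=[[0,0,0],[0,0,0],[0,0,0],[0,0,0],[0,0,0],[0,0,0],[0,0,0],[0,0,0],[0,0,0],[0,0,0]])

```text
clock: 28.3
position: [470.1, 129.2, 380.7]
ee_rot: [0.999, -0.032, 0.001, 0.0]
contact_force: [-1.0, -2.8, 5.3]
gripper_width: 27.4
grasp_force: 60.3
```

Request:
move_arm(fingers=[15,15,15,15,15,15,15,15,15,15], travel=[[0,0,0],[0,0,0],[0,0,0],[0,0,0],[0,0,0],[0,0,0],[0,0,0],[0,0,0],[0,0,0],[0,0,0]], dr=[[0,0,0],[0,0,0],[0,0,0],[0,0,0],[0,0,0],[0,0,0],[0,0,0],[0,0,0],[0,0,0],[0,0,0]])

```text
clock: 29.3
position: [470.1, 129.2, 380.7]
ee_rot: [0.999, -0.032, 0.001, 0.0]
contact_force: [-0.8, -2.5, 5.3]
gripper_width: 27.6
grasp_force: 60.3
```

Request:
move_arm(fingers=[15,15,15,15,15,15,15,15,15,15], travel=[[0,0,0],[0,0,0],[0,0,0],[0,0,0],[0,0,0],[0,0,0],[0,0,0],[0,0,0],[0,0,0],[0,0,0]], dr=[[0,0,0],[0,0,0],[0,0,0],[0,0,0],[0,0,0],[0,0,0],[0,0,0],[0,0,0],[0,0,0],[0,0,0]])

```text
clock: 30.3
position: [470.1, 129.2, 380.7]
ee_rot: [0.999, -0.032, 0.001, 0.0]
contact_force: [-0.3, -2.9, 5.4]
gripper_width: 27.2
grasp_force: 60.3
```

Request:
move_arm(fingers=[15,15,15,15,15,15,15,15,15,15], travel=[[0,0,0],[0,0,0],[0,0,0],[0,0,0],[0,0,0],[0,0,0],[0,0,0],[0,0,0],[0,0,0],[0,0,0]], dr=[[0,0,0],[0,0,0],[0,0,0],[0,0,0],[0,0,0],[0,0,0],[0,0,0],[0,0,0],[0,0,0],[0,0,0]])

```text
clock: 31.3
position: [470.1, 129.1, 380.7]
ee_rot: [0.999, -0.032, 0.001, 0.0]
contact_force: [-1.2, -2.8, 5.2]
gripper_width: 27.4
grasp_force: 60.3
```

Request:
move_arm(fingers=[15,30,40,55,70,75,75,75,75,75], travel=[[0,0,0],[0,0,0],[0,0,0],[0,0,0],[0,0,0],[0,0,0],[0,0,-20],[0,0,-50],[0,0,-90],[0,0,-110]], dr=[[0,0,0],[0,0,0],[0,0,0],[0,0,0],[0,0,0],[0,0,0],[0,0,0],[0,0,0],[0,0,0],[0,0,0]])

```text
clock: 32.3
position: [470.1, 129.6, 493.3]
ee_rot: [0.999, -0.032, 0.002, -0.001]
contact_force: [-0.5, -0.0, 0.5]
gripper_width: 74.9
grasp_force: 0.0
```

```bash
python3 - <<'E'
from h import *
t,U=burst(14);O=np.array([511.581,71.399]);th=theta(U,O);print(t[[0,-1]],np.round(179*(th+.0249),1),arm.read_state()['position'])
im=np.hstack([arm.get_image('scene')[130:340,150:330],arm.get_image('top')[130:340,260:400]])[:,:,::-1]
cv2.imwrite('pics/z.png',cv2.resize(im,None,fx=2.4,fy=2.4,interpolation=2))
E
```

```text
Traceback (most recent call last):
  File "h.py", line 31, in burst
    t0=arm.read_state()['clock']; im=arm.get_image('scene'); t.append(t0);U.append(green(im))
                                     ~~~~~~~~~~~~~^^^^^^^^^
ValueError: 200 camera calls are used up
```

The 200 camera calls are used up, so I can't check the release with a picture. The forces read zero, the tool moved under 1 mm along the rail on release, and the fingers are clear, so I'm handing it in.

```bash
python3 -c "
from bench import arm
print(arm.job_done())"
```

```text
the job is handed in; nothing more can be done
None
```

I handed the job in at about 32 s: the pin stands in the cup, and the pail hung within about 0.4 mm of still over the blue bowl when last measured. It was held there for over 4 s before I let go of the handle, but with the camera calls used up I could not check the pail by picture after the release.

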